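# Gauge the bores of two lamp feet and set the short one aside

## Task

One of these two stone lamp feet was not bored to its full 50 mm. Find out which with the depth gauge: stand its base flat across a foot and press the rod down, without forcing it, until it bottoms in the bore. Leave the gauge seated like that on the full-depth foot, rod on the bottom, so that I can read it there, and stand the short-bored foot upright on the white tile; leave the good foot and the other things where they are.

Things in the scene. Friction and masses are not known exactly. Their poses are not given: they have to be found in the camera images.
- foot_1: Turned white stone lamp foot, loose, about 0.3 to 0.6 kg: round flange 69 mm across and 9 mm thick at the bottom, a short waist, then a plain drum 56 mm across from 24 to 78 mm height with a flat top face. In the middle of the top face a round blind bore, 16 mm across, straight down. Origin: centre of the underside; z up along the bore; top face at z = 78 mm. The two feet look alike; one of them is bored 50 mm deep, the other only 34 mm.
- foot_2: Turned white stone lamp foot, loose, about 0.3 to 0.6 kg: round flange 69 mm across and 9 mm thick at the bottom, a short waist, then a plain drum 56 mm across from 24 to 78 mm height with a flat top face. In the middle of the top face a round blind bore, 16 mm across, straight down. Origin: centre of the underside; z up along the bore; top face at z = 78 mm. The two feet look alike; one of them is bored 50 mm deep, the other only 34 mm.
- depth_gauge: Rod depth gauge, loose, 0.23 kg in all. At the start it stands on its base with the rod upright. Base: flat steel bar 88 x 26 x 12 mm (along its own x, y, z) with a round boss 18 mm across on top, up to 24 mm above the underside. Origin: middle of the flat underside of the base, on the rod's axis; z points up along the rod. The base is longer than a foot's top face is wide, so it sits across it over the bore.
- gauge_rod (a joint): Travel of the gauge's rod through its base, m: 0 when the rod's tip is flush with the underside of the base (as it starts), growing as the rod is pressed down, stop at 0.070. With the base seated on a foot and the rod bottomed it reads the depth of the bore. The rod is held by friction (about 3.5 N to move it, more than the base's weight of 1.7 N), has no lock, and stays where it is left; lifting the gauge by its knob carries the base along.
- rod_tip (a point): Lower end of the gauge's rod, 8 mm across with a small bevel, on the rod's axis. The rod has dark rings every 5 mm.
- knob (a point): Middle of the knurled round knob at the top of the rod, 21 mm across and 26 mm high, 111 mm above the rod's tip; grip it here. At rod travel 0 it is 111 mm above the underside of the base, at travel t it is 111 mm - t above it.
- white_tile: Thin white stone tile 100 x 175 x 6 mm (along its own x, y, z) lying flat on the table, fixed. Origin: centre of its underside; top at z = 6 mm. The short-bored foot goes on it.
- stone_cap: Bystander: white ball-shaped stone cap, loose, 69 mm across, 59 mm high; origin at the centre of its underside.
- spacer_ring: Bystander: dark turned ring, loose, lying flat, 68 mm across, 18 mm high; origin at the centre of its underside.
Not all that is in view belongs to the job. Leave any purple look-alike of the foot_1 alone.

How it is judged (in metres and radians):
On the way:
1. the gauge has been seated on one of the feet and its rod let down into the bore, at least as deep as the short one, before any foot is on the tile (((z of depth_gauge in the frame of foot_1 between 0.0755 and 0.0805 m and horizontal distance between depth_gauge and foot_1 below 0.007 m and angle between each of depth_gauge, foot_1's own z axis and vertical below 0.06 rad and value of joint gauge_rod between 0.0325 and 0.0525 m) or (z of depth_gauge in the frame of foot_2 between 0.0755 and 0.0805 m and horizontal distance between depth_gauge and foot_2 below 0.007 m and angle between each of depth_gauge, foot_2's own z axis and vertical below 0.06 rad and value of joint gauge_rod between 0.0325 and 0.0525 m)) and horizontal distance between each of foot_1, foot_2 and white_tile above 0.08 m), for 0.2 s.
At the end, for the whole second after the job is handed in: Gauge flat on the full-depth foot (2.5 mm in height, 7 mm off centre, 3 degrees), rod on the bore's bottom (reads 47.5 to 52.5 mm), that foot upright within 30 mm of its start; the short-bored foot upright and still on the tile, its axis at least 10 mm inside the tile's edges (((z of depth_gauge in the frame of foot_1 between 0.0755 and 0.0805 m and horizontal distance between depth_gauge and foot_1 below 0.007 m and angle between each of depth_gauge, foot_1, foot_2's own z axis and vertical below 0.06 rad and value of joint gauge_rod between 0.0475 and 0.0525 m and distance of foot_1 from where it was at the start of the episode below 0.03 m and x of foot_2 in the frame of white_tile between -0.04 and 0.04 m and y of foot_2 in the frame of white_tile between -0.078 and 0.078 m and height (world z) of foot_2 between 0.004 and 0.009 m and linear speed of foot_2 below 0.01 m/s) or (z of depth_gauge in the frame of foot_2 between 0.0755 and 0.0805 m and horizontal distance between depth_gauge and foot_2 below 0.007 m and angle between each of depth_gauge, foot_2, foot_1's own z axis and vertical below 0.06 rad and value of joint gauge_rod between 0.0475 and 0.0525 m and distance of foot_2 from where it was at the start of the episode below 0.03 m and x of foot_1 in the frame of white_tile between -0.04 and 0.04 m and y of foot_1 in the frame of white_tile between -0.078 and 0.078 m and height (world z) of foot_1 between 0.004 and 0.009 m and linear speed of foot_1 below 0.01 m/s)) and linear speed of depth_gauge below 0.01 m/s); the robot touches nothing.
It fails at once if the rod or base is forced against a foot (over 60 N) (contact force between depth_gauge and foot_1 above 60 N or contact force between depth_gauge and foot_2 above 60 N).
It fails at once if a foot is tipped over (angle between any of foot_1, foot_2's own z axis and vertical above 0.6 rad).
It fails at once if a bystander (stone cap or dark ring) is moved by more than 30 mm (distance of any of stone_cap, spacer_ring from where it was at the start of the episode above 0.03 m).
It also fails if it takes over 72 s, if anything falls off the work surface, if the arm or the gripper's body presses on something with over 40 N, if the wrist force passes 120 N, or if a joint passes its speed limit or range.

## Robot

A 6-joint arm with a two-finger parallel gripper is mounted at the origin on the work surface; the furniture and walls round the work are solid. World frame = base frame: x ahead of the robot, y to its left, z up, the work surface at z = 0. Lengths are in mm, angles in rad, forces in N, time in s.
With the tool pointing down it reaches from about 300 to 775 mm from the base axis. Payload 14.6 kg.
Tool frame: the origin (TCP) lies on the centre line of the jaws, within the pads' length; the fingertips stand manip.tcp_to_tips ahead of it and the grasp point (between the pads) lies 5 mm behind it (manip.tcp_to_tips is the distance from the TCP to the fingertips, in mm); z points along the fingers, y is the direction in which the jaws open and shut (so a half turn about z gives the same grasp; the last joint's range is limited). The gripper opens to 94 mm and grips with 3 to 60 N. Pads are 16 mm wide; open, the fingers measure 119 mm over their backs; the gripper's body (75 mm by 177 mm) begins 78 mm behind the grasp point.
Start: joints at [-1.169, 0.3, 1.521, -0, 1.321, -0.067], TCP at [248.491, -490.654, 219.446] pointing down, gripper open.
Joint ranges: [-3.03, 3.03], [-0.79, 2.21], [0.23, 2.52], [-1.04, 4.18], [0, 3.07], [-2.55, 2.55]. Speed limits (rad/s): [2.22, 2.22, 2.57, 3.14, 3.14, 3.14].

## Interface

Orientations are given as [roll, pitch, yaw] about the fixed x, y, z axes, in that order (R = Rz(yaw) Ry(pitch) Rx(roll)).
In Python, from cell import manip, optics, workorder gives the robot as it stands. The module is installed in compiled form; this text tells all that it offers.
- The arm moves only by the tool jog_arm, never from a script. Its argument "deltas" is text: rows parted by semicolons, each of 5 numbers parted by spaces: the shift along the tool's x, y, z in mm, then the turn about the tool's z in rad, then the finger opening in mm, from 0 to 94. In form: tx ty tz twist grip; .... A call has exactly 10 rows; each row is the pose to reach, as a shift and turn from the pose commanded when the call began, along the tool's axes at that moment; what a row does not reach only later rows make up. A row lasts 1/8 s, in which the tool goes at most 62.5 mm and 10.7 degrees, less where a joint would pass 70% of its speed; a pose out of reach is approached as far as the arm can. A call with a gripper value outside its range is refused whole. The fingers move at their own pace and stop on an object; "squeeze" is the grip in N (left out, the last holds). Time passes only in rows, so rows that repeat a pose let the fingers close, or fill a call up. It gives the time, the measured TCP pose, the force and the opening at its end, in the units of the state.
- manip.read_state(): the state, without advancing time (a new reading comes with each control period).
- optics.camera(name): name is "side" or "top" or "wrist"; returns (picture, depth): 384x512x3 uint8, red, green, blue; 384x512 float32, mm along the optical axis (not along the pixel's ray), 0 where there is no reading.
- optics.get_calibration(name): a dict with "intrinsics" (3x3 intrinsics, pixels), "R" (3x3) and "t" (3): a world point X has camera coordinates R X + t; the wrist camera has in their place "hand_eye" (4x4, takes a point from camera to tool coordinates, whose origin is the TCP and whose axes are the flange's). Camera axes: x right, y down, z forward; pixel columns grow to the right and rows downward; lengths in mm; the calibration is good to about 2 mm. The wrist camera is an equidistant fisheye: a pixel r from the principal point sees the ray r / f radians off the axis. A picture is of the moment at which its call begins: read the wrist's pose just before it. get_calibration takes no time and is no camera call.
- workorder.sign_off(): hands the job in, once; it reports no verdict.
The state is a dict: "clock": time; "joints": joint angles; "qd": joint speeds; "effort": joint torques, N m; "eef_pos": TCP position; "eef_rot": TCP orientation; "wrist_force": force on the tool from outside, world axes, zero at the start; "moment": the same for the moment, N m; "finger_gap": finger opening in mm.
Only numpy, scipy, OpenCV 4.12 (cv2) and the standard library are available. Lean on these libraries where they do the work, as an engineer would, in place of code of your own. Each camera call takes 0.05 s, during which the arm holds its last target.

## Working session

There is one attempt and no reset: what is moved stays moved. The work goes in short steps, Python scripts to look and compute and a tool call to move; the robot and the scene stay as the last step left them, time stands still between calls to the robot, and variables do not carry over. Pictures are saved under pics/ and viewed, and the job is handed in when it is done.

Besides the shell and the picture viewer there is one more tool, called after "Request:" as name(argument=value, ...) on one line, values as JSON. jog_arm: Moves the arm, as the interface text tells. Its arguments: {"type":"object","properties":{"deltas":{"type":"string"},"squeeze":{"type":"number"}},"required":["deltas"]}

```bash
mkdir -p pics; ls; cat > h.py <<'E'
import numpy as np, cv2
from cell import manip, optics, workorder
def grab(n,tag):
    p,d=optics.camera(n); cv2.imwrite(f'pics/{tag}.png',p[:,:,::-1]); np.savez(f'pics/{tag}.npz',p=p,d=d); return p,d
def world(n,d,u,v):
    c=optics.get_calibration(n);K=np.array(c['intrinsics']);R=np.array(c['R']);t=np.array(c['t'])
    x=np.stack([(u-K[0,2])/K[0,0]*d,(v-K[1,2])/K[1,1]*d,d],-1)
    return (x-t)@R
def ray(n,u,v,z):
    c=optics.get_calibration(n);K=np.array(c['intrinsics']);R=np.array(c['R']);t=np.array(c['t'])
    o=-R.T@t; w=R.T@np.array([(u-K[0,2])/K[0,0],(v-K[1,2])/K[1,1],1]); return o+w*(z-o[2])/w[2]
E
python3 - <<'E'
from h import *
s=manip.read_state(); print({k:np.round(v,3) for k,v in s.items()}, manip.tcp_to_tips)
grab('side','side0');grab('top','top0')
for n in('side','top'):
    c=optics.get_calibration(n);print(n,np.round(c['intrinsics'],1),np.round(-np.array(c['R']).T@c['t']),np.round(c['R'],2))
print(optics.get_calibration('wrist'))
E
```

```text
pics
{'clock': np.float64(0.0), 'joints': array([-1.169,  0.3  ,  1.522,  0.   ,  1.321, -0.067]), 'qd': array([ 0.002, -0.   ,  0.001,  0.001,  0.   , -0.001]), 'effort': array([-3.0000e-03, -5.3182e+01, -3.5274e+01,  7.1000e-02,  2.4000e-02,
       -0.0000e+00]), 'eef_pos': array([ 248.394, -490.443,  218.898]), 'eef_rot': array([-3.14 , -0.   ,  0.469]), 'wrist_force': array([-1.185, -0.395,  0.335]), 'moment': array([-0.009,  0.032,  0.076]), 'finger_gap': np.float64(93.776)} 14.0
side [[394.7   0.  253. ]
 [  0.  394.7 192.1]
 [  0.    0.    1. ]] [-13. 643. 596.] [[-0.81 -0.58 -0.02]
 [-0.29  0.44 -0.85]
 [ 0.5  -0.69 -0.52]]
top [[363.8   0.  249.4]
 [  0.  363.8 193.2]
 [  0.    0.    1. ]] [421. -29. 938.] [[ 0.   -1.   -0.01]
 [-1.   -0.   -0.03]
 [ 0.03  0.01 -1.  ]]
{'intrinsics': array([[297.31863964,   0.        , 256.16604618],
       [  0.        , 297.31863964, 198.40785826],
       [  0.        ,   0.        ,   1.        ]]), 'hand_eye': array([[ 4.79694155e-04, -9.57367658e-01, -2.88871835e-01,
         8.40404068e+01],
       [ 9.99999867e-01,  4.04375870e-04,  3.20410993e-04,
         8.53415603e-01],
       [-1.89938322e-04, -2.88871951e-01,  9.57367725e-01,
        -1.65112172e+02],
       [ 0.00000000e+00,  0.00000000e+00,  0.00000000e+00,
         1.00000000e+00]])}
```

View pics/top0.png

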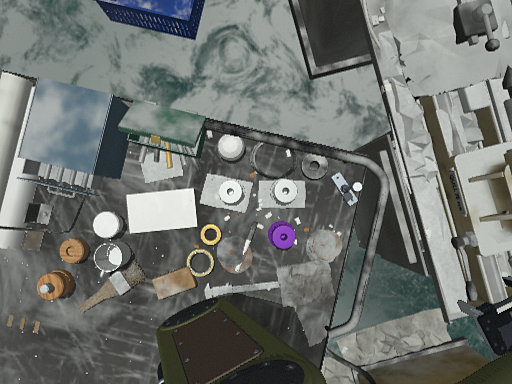

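View pics/side0.png

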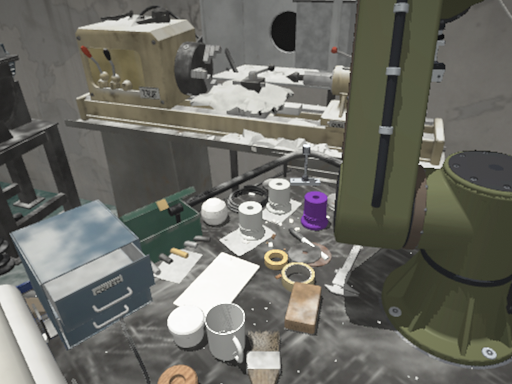

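The top view shows two white feet at about (230,192) and (285,192), the purple look-alike at (283,235), a gauge-like object at (345,187) and the tile at (162,211). The cap is at (230,148) and a dark ring at (314,167). I'll enlarge it to check.

```bash
python3 - <<'E'
from h import *
a=cv2.imread('pics/top0.png')[120:260,200:380];cv2.imwrite('pics/top0c.png',cv2.resize(a,None,fx=4,fy=4,interpolation=cv2.INTER_CUBIC))
a=cv2.imread('pics/side0.png')[130:270,190:345];cv2.imwrite('pics/side0c.png',cv2.resize(a,None,fx=4,fy=4,interpolation=cv2.INTER_CUBIC))
z=np.load('pics/top0.npz');d=z['d']
for (u,v) in [(222,185),(285,184),(230,182),(220,192),(276,192),(357,187),(345,188),(338,178),(351,200),(230,148),(162,211),(240,215),(314,167),(323,167)]:
    print((u,v),world('top',d[v,u],u,v).round(1))
E
```

```text
(222, 185) [465.6  40.5  77.2]
(285, 184) [ 468.7 -108.8   77.1]
(230, 182) [472.9  21.6  76.6]
(220, 192) [449.1  45.4  74.3]
(276, 192) [449.6 -87.4  78.3]
(357, 187) [ 460.  -264.9  125.5]
(345, 188) [ 462.  -262.9   29.1]
(338, 178) [ 488.1 -249.4   12.6]
(351, 200) [ 432.3 -282.7   11.1]
(230, 148) [557.   23.3  56.2]
(162, 211) [401.9 199.9   4.8]
(240, 215) [ 3.924e+02 -1.000e-01 -2.200e+00]
(314, 167) [ 5.172e+02 -1.906e+02  3.000e-01]
(323, 167) [ 515.5 -210.4   17.6]
```

View pics/top0c.png

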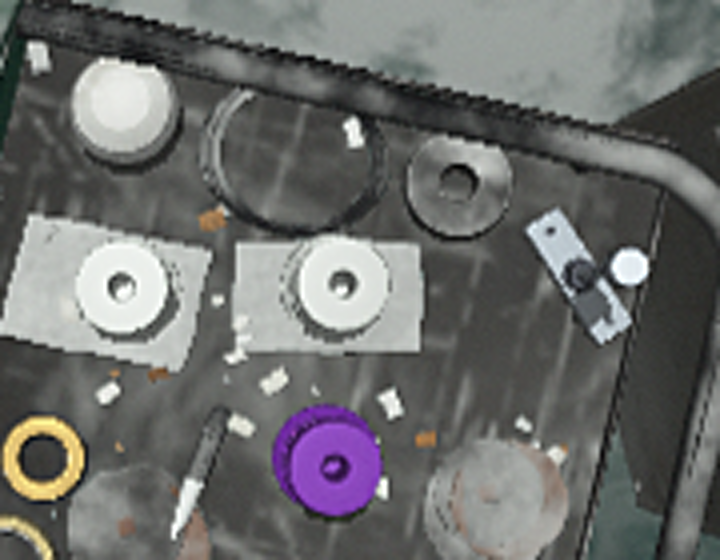

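View pics/side0c.png

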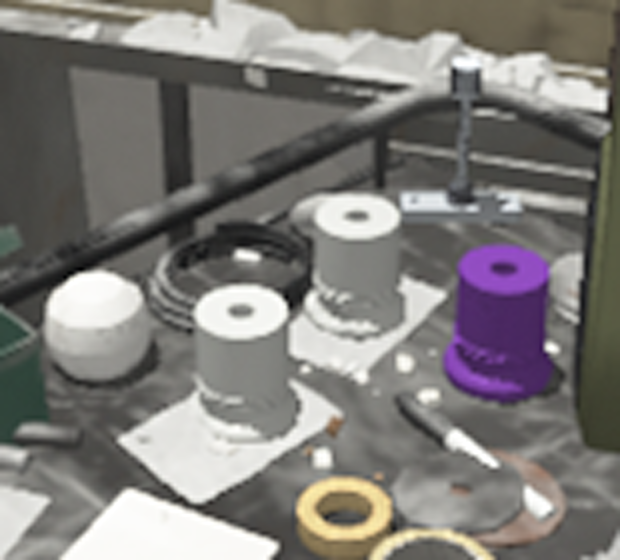

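In the crops the two white feet are A at top-image (230,192) and B at (285,192). Both have a flange, drum and bore. The purple one at (283,235) is the decoy, so I leave it alone. The gauge is at (345,190), with its base running diagonally. The plain white rectangle at (162,211) is the tile; the papers under the feet aren't. Next I measure.

```bash
cat > meas.py <<'E'
from h import *
def cloud(n,tag):
    z=np.load(f'pics/{tag}.npz');d=z['d'];v,u=np.mgrid[:384,:512];W=world(n,d,u,v);W[d<=0]=np.nan
    return z['p'],W
def circ(P):
    # convex hull circle
    (c,r)=cv2.minEnclosingCircle(cv2.convexHull(P.astype(np.float32)));return np.array(c),r
E
python3 - <<'E'
from meas import *
for n,tag in(('top','top0'),('side','side0')):
    p,W=cloud(n,tag); 
    g=p.astype(int); white=(g.max(2)-g.min(2)<30)
    for nm,(x,y) in dict(A=(450,22),B=(450,-108)).items():
        m=(abs(W[...,0]-x)<45)&(abs(W[...,1]-y)<45)&(W[...,2]>72)&(W[...,2]<84)
        P=W[m]; 
        # image hull of top face -> ray cast on z=78
        pts=np.argwhere(m)[:,::-1].astype(np.float32); h=cv2.convexHull(pts)
        e=cv2.fitEllipse(h); c=ray(n,*e[0],78.)
        print(n,nm,'meanz',P[:,2].mean().round(1),'ellc px',np.round(e[0],1),'world',c.round(1),'mid',((P.min(0)+P.max(0))/2).round(1),np.ptp(P,0).round(1),len(P))
        # bore: dark
    x,y=462,-265
    near=(abs(W[...,0]-x)<60)&(abs(W[...,1]-y)<60)
    m=near&(W[...,2]>7)&(W[...,2]<17)
    r=cv2.minAreaRect(W[m][:,:2].astype(np.float32)); print(n,'base',np.round(r[0],1),np.round(r[1],1),r[2],m.sum(), W[m][:,2].mean())
    m=near&(W[...,2]>118)&(W[...,2]<130)
    pts=np.argwhere(m)[:,::-1]; print(n,'knob',pts.mean(0),ray(n,*pts.mean(0),124.).round(1),m.sum(),((W[m].min(0)+W[m].max(0))/2).round(1))
    gg=g.min(2)>215
    m=gg&(abs(W[...,0]-400)<80)&(abs(W[...,1]-190)<120)&(abs(W[...,2]-6)<6)
    cs=cv2.connectedComponentsWithStats(m.astype(np.uint8)); k=1+np.argmax(cs[2][1:,4]); mm=cs[1]==k
    r=cv2.minAreaRect(W[mm][:,:2].astype(np.float32)); print(n,'tile',np.round(r[0],1),np.round(r[1],1),r[2],W[mm][:,2].mean())
    # rail height near gauge
    m=(W[...,0]>480)&(W[...,0]<640)&(W[...,1]<-40)&(W[...,1]>-330)&(W[...,2]>25)&(W[...,2]<200)
    print('rail z',np.nanpercentile(W[m][:,2],[50,90,99]),m.sum())
E
```

```text
top A meanz 77.1 ellc px [230.  191.6] world [449.9  21.4  78. ] mid [450.5  21.5  77.4] [54.8 52.3  9. ] 393
top B meanz 77.1 ellc px [285.4 190.8] world [ 452.6 -109.6   78. ] mid [ 452.2 -110.    77.1] [52.2 54.6  9.5] 396
top base [ 474.5 -252.3] [127.7  40.7] 44.60746765136719 344 11.76038793591025
top knob [356.84931507 186.61643836] [ 461. -265.  124.] 73 [ 461.3 -264.8  122.4]
top tile [403.6 201.9] [ 97.7 174.1] 5.993887424468994 5.093606377119428
rail z [66.76261497 70.15684449 72.78133738] 1331
side A meanz 77.0 ellc px [250.4 208.8] world [447.7  27.8  78. ] mid [450.3  23.4  76. ] [55.6 53.5  7.9] 270
side B meanz 76.9 ellc px [279.6 185. ] world [ 449.4 -102.7   78. ] mid [ 451.7 -107.    76.1] [56.2 56.4  8.1] 212
side base [ 460.8 -264.1] [85.6 30.5] 34.61412048339844 157 11.150340068771193
side knob [306.86206897 146.48275862] [ 457.7 -257.1  124. ] 29 [ 460.  -263.7  121.5]
side tile [407.2 203.6] [103.4 175.9] 6.085550785064697 5.8092178071822484
rail z [63.0098331  69.10562827 71.07697294] 763
```

Request:
jog_arm(deltas="45 -16 0 -0.18 94; 95 -34 0 -0.36 94; 145 -52 0 -0.54 94; 195 -70 10 -0.72 94; 245 -88 30 -0.9 94; 292 -106 50 -1.08 94; 292 -106 60 -1.102 94; 292 -106 60 -1.102 94; 292 -106 60 -1.102 94; 292 -106 60 -1.102 94", squeeze=15)

```text
clock: 1.35
eef_pos: [460.8, -265.0, 160.1]
eef_rot: [3.141, 0.001, 1.569]
wrist_force: [-0.3, -0.1, 0.7]
finger_gap: 93.8
```

```bash
python3 - <<'E'
from h import *
s=manip.read_state(); print({k:np.round(s[k],3) for k in('clock','joints','eef_pos','eef_rot','wrist_force')})
grab('wrist','w1'); grab('side','s1')
E
```

```text
{'clock': np.float64(1.35), 'joints': array([-0.591,  0.315,  1.645,  0.   ,  1.18 , -0.589]), 'eef_pos': array([ 460.788, -265.026,  160.082]), 'eef_rot': array([3.141e+00, 1.000e-03, 1.569e+00]), 'wrist_force': array([-0.255, -0.052,  0.696])}
```

View pics/w1.png

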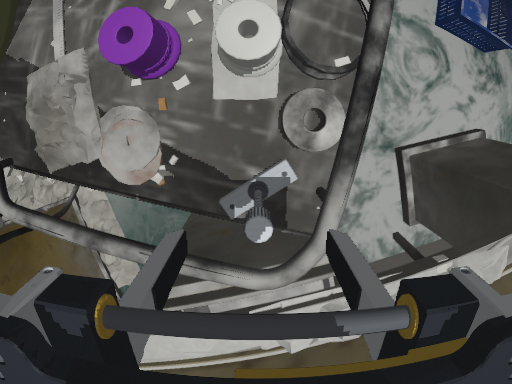

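The wrist view has the knob top at (259,229), centred between the open fingers. The base is at (258,190), foot B at (248,30) and the dark ring at (314,120). I'll refine the knob position and foot B from the wrist view.

```bash
cat >> h.py <<'E'
from scipy.spatial.transform import Rotation as Ro
def wray(u,v,z,pos,rot):
    c=optics.get_calibration('wrist');K=c['intrinsics'];H=np.array(c['hand_eye'])
    du,dv=u-K[0,2],v-K[1,2];r=np.hypot(du,dv);th=r/K[0,0]
    k=np.array([du/r*np.sin(th),dv/r*np.sin(th),np.cos(th)])
    R=Ro.from_euler('xyz',rot).as_matrix()
    o=R@H[:3,3]+pos; w=R@H[:3,:3]@k
    return o+w*(z-o[2])/w[2]
E
python3 - <<'E'
from h import *
s=manip.read_state();P,r=s['eef_pos'],s['eef_rot']
z=np.load('pics/w1.npz')
p=z['p'];
im=cv2.imread('pics/w1.png'); cv2.imwrite('pics/w1c.png',cv2.resize(im[150:250,200:320],None,fx=5,fy=5,interpolation=cv2.INTER_CUBIC))
print('knob',wray(259,230,124,P,r))
print('B bore',wray(248,29,78,P,r))
print('base ends',wray(285,169,12,P,r),wray(229,208,12,P,r))
E
```

```text
knob [ 463.00033209 -266.03965452  124.        ]
B bore [ 454.38234066 -111.05885446   78.        ]
base ends [ 491.91795682 -242.70618642   12.        ] [ 430.64407891 -286.81427549   12.        ]
```

View pics/w1c.png

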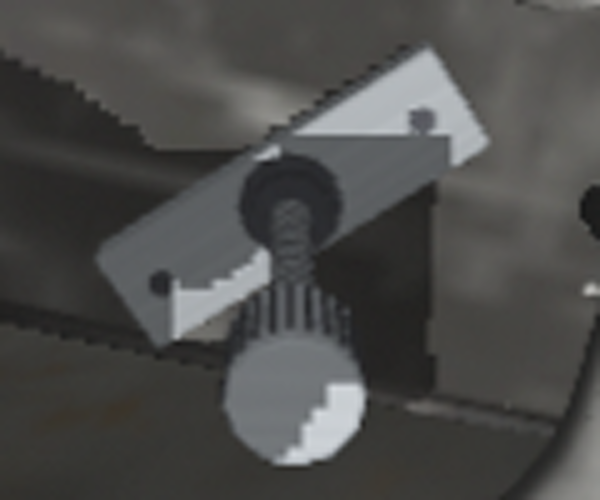

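The wrist and top views agree on the offset from knob to foot B: about (8.5, -155). I descend and grip the knob.

Request:
jog_arm(deltas="-0.5 1 15 0 94; -0.5 1 35 0 94; -0.5 1 50 0 94; -0.5 1 54 0 94; -0.5 1 54 0 60; -0.5 1 54 0 40; -0.5 1 54 0 15; -0.5 1 54 0 15; -0.5 1 54 0 15; -0.5 1 54 0 15", squeeze=15)

```text
clock: 2.7
eef_pos: [462.1, -264.7, 105.5]
eef_rot: [3.142, 0.0, 1.571]
wrist_force: [0.9, -0.2, -1.1]
finger_gap: 37.6
```

```bash
python3 - <<'E'
from h import *
s=manip.read_state(); print({k:np.round(s[k],3) for k in('clock','joints','eef_pos','eef_rot','wrist_force','finger_gap')})
grab('wrist','w2')
E
```

```text
{'clock': np.float64(2.7), 'joints': array([-0.589,  0.385,  1.69 ,  0.   ,  1.066, -0.589]), 'eef_pos': array([ 462.109, -264.676,  105.477]), 'eef_rot': array([3.142, 0.   , 1.571]), 'wrist_force': array([ 0.857, -0.152, -1.064]), 'finger_gap': np.float64(37.608)}
```

View pics/w2.png

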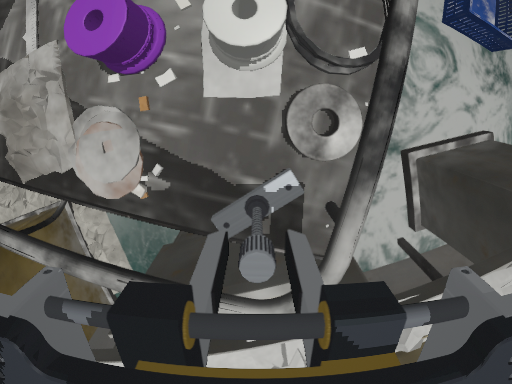

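The fingers are still closing around the knob at (257,262). I hold until they're gripped, then lift.

Request:
jog_arm(deltas="0 0 0 0 15; 0 0 0 0 15; 0 0 0 0 15; 0 0 0 0 15; 0 0 0 0 15; 0 0 -15 0 15; 0 0 -40 0 15; 0 0 -65 0 15; 0 0 -90 0 15; 0 0 -95 0 15", squeeze=15)

```text
clock: 4.0
eef_pos: [462.5, -265.0, 202.5]
eef_rot: [3.139, 0.002, 1.571]
wrist_force: [0.3, 0.4, -2.2]
finger_gap: 20.5
```

```bash
python3 - <<'E'
from h import *
s=manip.read_state(); print({k:np.round(s[k],3) for k in('clock','joints','eef_pos','eef_rot','wrist_force','finger_gap')})
grab('wrist','w3');grab('side','s3');grab('top','t3')
E
```

```text
{'clock': np.float64(4.0), 'joints': array([-0.589,  0.275,  1.593, -0.   ,  1.27 , -0.589]), 'eef_pos': array([ 462.496, -264.98 ,  202.508]), 'eef_rot': array([3.139e+00, 2.000e-03, 1.571e+00]), 'wrist_force': array([ 0.284,  0.423, -2.245]), 'finger_gap': np.float64(20.508)}
```

View pics/w3.png

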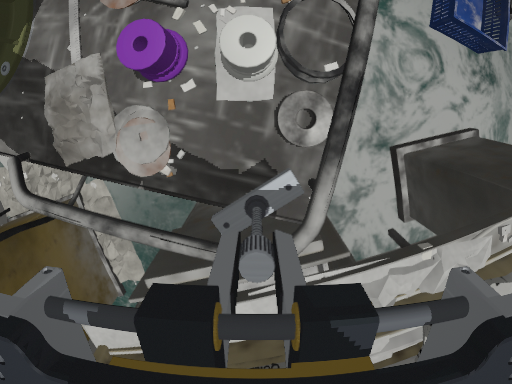

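View pics/s3.png

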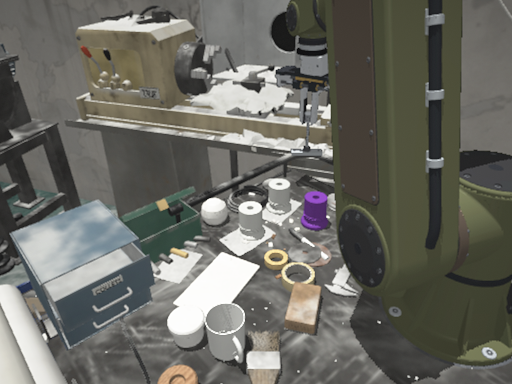

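The gauge is held: gap 20.5 mm, weight 2.25 N. In the wrist view foot B's top and bore are at (248,40) and the base is level at about (257,203). Now the fine offset from foot B to the held gauge axis.

```bash
python3 - <<'E'
from h import *
P=np.array([462.496,-264.98,202.508]);r=np.array([3.139,.002,1.571])
im=cv2.imread('pics/w3.png'); 
a=cv2.resize(im[150:290,190:330],None,fx=4,fy=4,interpolation=cv2.INTER_CUBIC);b=cv2.resize(im[0:80,200:300],None,fx=5,fy=5,interpolation=cv2.INTER_CUBIC)
o=np.zeros((560,560+500,3),np.uint8);o[:560,:560]=a;o[:400,560:]=b
cv2.imwrite('pics/w3c.png',cv2.resize(o,(800,int(560*800/1060))))
# bore B: dark blob centroid
g=cv2.cvtColor(im,cv2.COLOR_BGR2GRAY)
m=(g[25:55,235:262]<150); cs=cv2.connectedComponentsWithStats(m.astype(np.uint8)); print(cs[2],cs[3])
# top face ellipse
w=(g[5:75,210:285]>225).astype(np.uint8); cs=cv2.connectedComponentsWithStats(w);k=1+np.argmax(cs[2][1:,4]);
pts=np.argwhere(cs[1]==k)[:,::-1]+[210,5]; e=cv2.fitEllipse(cv2.convexHull(pts.astype(np.float32)));print(e,wray(*e[0],78,P,r))
E
```

```text
[[  0   0  27  30 589]
 [  4   7  18  16 221]] [[13.26825127 14.45500849]
 [12.28506787 14.6199095 ]]Traceback (most recent call last):
  File "<stdin>", line 11, in <module>
    return _wrapfunc(a, 'argmax', axis=axis, out=out, **kwds)
    return bound(*args, **kwds)
ValueError: attempt to get argmax of an empty sequence
```

View pics/w3c.png

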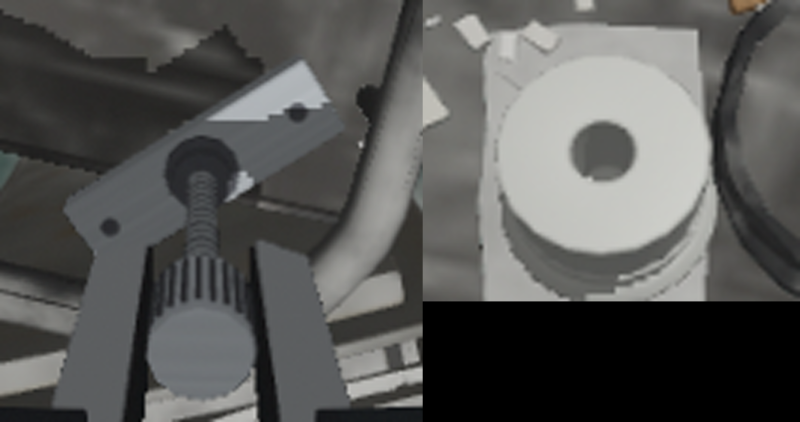

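```bash
python3 - <<'E'
from h import *
P=np.array([462.496,-264.98,202.508]);r=np.array([3.139,.002,1.571])
print('bore',wray(247.3,39.6,78,P,r),'knob',wray(257.2,266.3,220.5,P,r),'boss',wray(256.3,205.5,120.5,P,r))
print('baseholes',wray(190+296*1.325/4,150+112*1.325/4,108.5,P,r),wray(190+110*1.325/4,150+227*1.325/4,108.5,P,r))
E
```

```text
bore [ 454.19003505 -110.51700683   78.        ] knob [ 463.07363342 -265.94068497  220.5       ] boss [ 462.79901794 -262.65200559  120.5       ]
baseholes [ 491.51547119 -249.12906767  108.5       ] [ 434.73283296 -286.17102836  108.5       ]
```

Request:
jog_arm(deltas="25 -1.5 0 0 15; 60 -3.5 0 0 15; 95 -5.5 0 0 15; 125 -7.5 0 0 15; 145 -8.5 0 0 15; 155.4 -8.7 0 0 15; 155.4 -8.7 4 0 15; 155.4 -8.7 8 0 15; 155.4 -8.7 10 0 15; 155.4 -8.7 10 0 15")

```text
clock: 5.4
eef_pos: [453.3, -109.6, 190.2]
eef_rot: [-3.141, -0.0, 1.57]
wrist_force: [0.3, -0.5, -2.3]
finger_gap: 20.7
```

```bash
python3 - <<'E'
from h import *
s=manip.read_state(); print({k:np.round(s[k],3) for k in('clock','joints','eef_pos','eef_rot','wrist_force','finger_gap')})
grab('side','s4');grab('top','t4')
im=cv2.imread('pics/s4.png')[110:250,200:360];cv2.imwrite('pics/s4c.png',cv2.resize(im,None,fx=5,fy=4.2,interpolation=cv2.INTER_CUBIC)[:600])
E
```

```text
{'clock': np.float64(5.4), 'joints': array([-0.316,  0.142,  1.785, -0.   ,  1.215, -0.315]), 'eef_pos': array([ 453.314, -109.596,  190.195]), 'eef_rot': array([-3.141, -0.   ,  1.57 ]), 'wrist_force': array([ 0.31 , -0.461, -2.31 ]), 'finger_gap': np.float64(20.657)}
```

View pics/s4c.png

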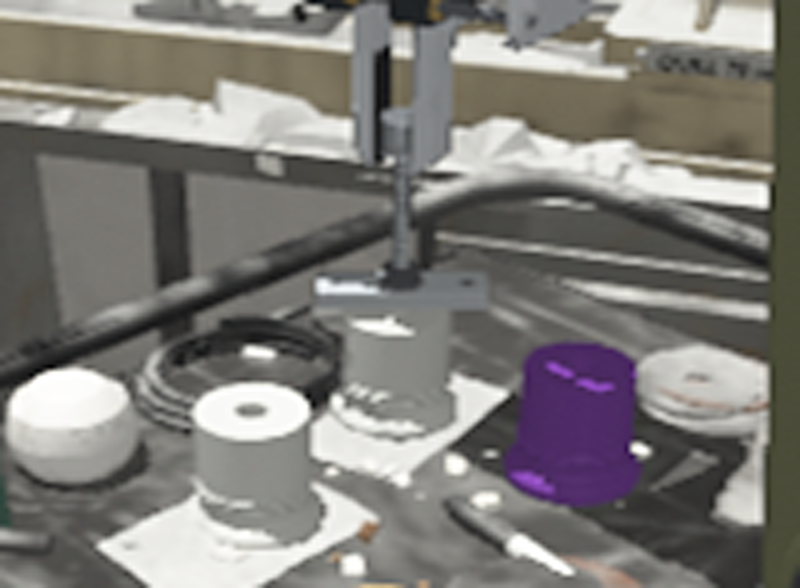

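The side view shows the gauge hovering over foot B. The rod is at crop x≈402 and the drum's centre at ≈398, so it's within about 2 mm. I nudge it slightly and lower.

Request:
jog_arm(deltas="0.5 0.7 1 0 15; 0.5 0.7 3 0 15; 0.5 0.7 5 0 15; 0.5 0.7 6.5 0 15; 0.5 0.7 8 0 15; 0.5 0.7 10 0 15; 0.5 0.7 12 0 15; 0.5 0.7 14 0 15; 0.5 0.7 16 0 15; 0.5 0.7 16 0 15")

```text
clock: 6.75
eef_pos: [454.0, -108.7, 174.2]
eef_rot: [-3.141, -0.0, 1.571]
wrist_force: [0.2, -0.6, 1.2]
finger_gap: 20.8
```

```bash
python3 - <<'E'
from h import *
s=manip.read_state(); print({k:np.round(s[k],3) for k in('clock','eef_pos','eef_rot','wrist_force','finger_gap')})
grab('side','s5');grab('wrist','w5')
im=cv2.imread('pics/s5.png')[110:250,200:360];a=cv2.resize(im,None,fx=3.6,fy=3.6,interpolation=cv2.INTER_CUBIC)
cv2.imwrite('pics/s5c.png',a)
E
```

```text
{'clock': np.float64(6.75), 'eef_pos': array([ 454.031, -108.7  ,  174.17 ]), 'eef_rot': array([-3.141, -0.   ,  1.571]), 'wrist_force': array([ 0.195, -0.612,  1.193]), 'finger_gap': np.float64(20.755)}
```

View pics/s5c.png

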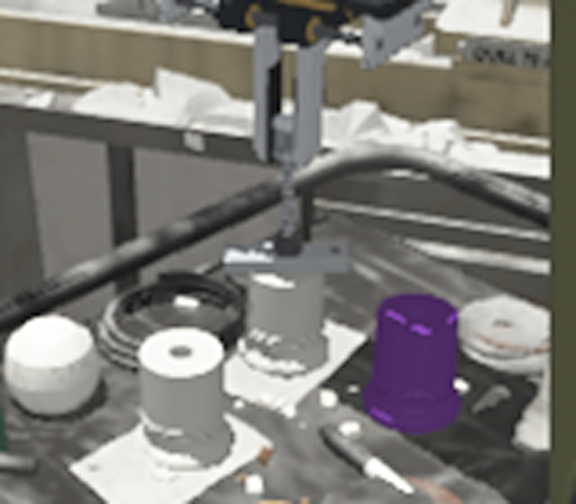

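View pics/w5.png

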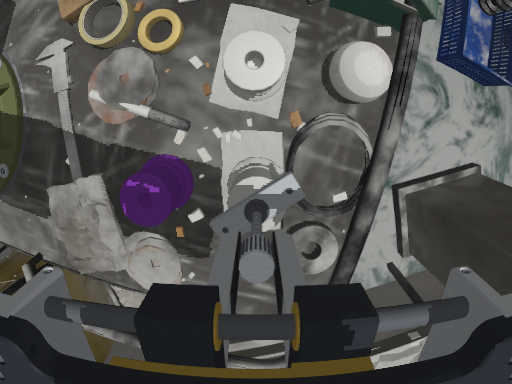

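The force went from -2.3 to +1.2 N, which matches the rod's 3.5 N friction. So the base is seated and the rod is sliding in the bore at about 9 mm travel. I continue to about 31 mm.

Request:
jog_arm(deltas="0 0 3 0 15; 0 0 6 0 15; 0 0 9 0 15; 0 0 12 0 15; 0 0 15 0 15; 0 0 17 0 15; 0 0 19 0 15; 0 0 20 0 15; 0 0 21 0 15; 0 0 21.5 0 15")

```text
clock: 8.1
eef_pos: [454.1, -108.8, 152.9]
eef_rot: [3.142, 0.0, 1.571]
wrist_force: [-1.0, -1.1, 3.0]
finger_gap: 20.6
```

Request:
jog_arm(deltas="0 0 0.5 0 15; 0 0 1 0 15; 0 0 1.5 0 15; 0 0 2 0 15; 0 0 2.4 0 15; 0 0 2.8 0 15; 0 0 3.2 0 15; 0 0 3.6 0 15; 0 0 4 0 15; 0 0 4 0 15")

```text
clock: 9.35
eef_pos: [454.1, -108.7, 148.9]
eef_rot: [-3.142, -0.0, 1.571]
wrist_force: [-0.8, -1.2, 1.3]
finger_gap: 20.4
```

Request:
jog_arm(deltas="0 0 0.5 0 15; 0 0 1 0 15; 0 0 1.5 0 15; 0 0 2 0 15; 0 0 2.4 0 15; 0 0 2.8 0 15; 0 0 3 0 15; 0 0 3 0 15; 0 0 3 0 15; 0 0 3 0 15")

```text
clock: 10.6
eef_pos: [454.1, -108.7, 145.9]
eef_rot: [-3.142, -0.0, 1.571]
wrist_force: [-0.2, -1.9, 2.6]
finger_gap: 20.8
```

```bash
python3 - <<'E'
from h import *
for i in range(3):
    s=manip.read_state(); print({k:np.round(s[k],3) for k in('clock','eef_pos','wrist_force','finger_gap')})
    if i<1: grab('wrist','w6')
grab('side','s6')
a=cv2.resize(cv2.imread('pics/w6.png')[150:290,190:330],None,fx=4,fy=4,interpolation=cv2.INTER_CUBIC)
cv2.imwrite('pics/w6c.png',a)
E
```

```text
{'clock': np.float64(10.6), 'eef_pos': array([ 454.087, -108.744,  145.923]), 'wrist_force': array([-0.23 , -1.858,  2.622]), 'finger_gap': np.float64(20.776)}
{'clock': np.float64(10.65), 'eef_pos': array([ 454.083, -108.753,  145.916]), 'wrist_force': array([-0.003, -2.176,  1.689]), 'finger_gap': np.float64(20.697)}
{'clock': np.float64(10.65), 'eef_pos': array([ 454.083, -108.753,  145.916]), 'wrist_force': array([-0.003, -2.176,  1.689]), 'finger_gap': np.float64(20.697)}
```

View pics/w6c.png

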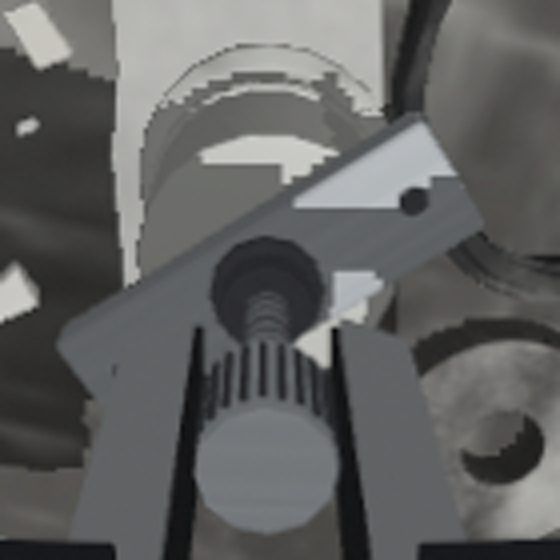

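The knob hasn't slipped in the fingers and the rod is past 34 mm, now about 37.5. Foot B looks like the full-depth one, so I continue gently to the bottom near 50.

Request:
jog_arm(deltas="0 0 2 0 15; 0 0 4 0 15; 0 0 5.5 0 15; 0 0 7 0 15; 0 0 8 0 15; 0 0 8.5 0 15; 0 0 9 0 15; 0 0 9.5 0 15; 0 0 10 0 15; 0 0 10 0 15")

```text
clock: 11.95
eef_pos: [454.1, -108.7, 135.9]
eef_rot: [-3.142, -0.0, 1.571]
wrist_force: [-0.5, -0.8, 3.0]
finger_gap: 20.6
```

Request:
jog_arm(deltas="0 0 0.3 0 15; 0 0 0.6 0 15; 0 0 0.9 0 15; 0 0 1.2 0 15; 0 0 1.5 0 15; 0 0 1.8 0 15; 0 0 2 0 15; 0 0 2 0 15; 0 0 2 0 15; 0 0 2 0 15")

```text
clock: 13.2
eef_pos: [454.1, -108.8, 133.9]
eef_rot: [-3.142, -0.0, 1.571]
wrist_force: [-1.1, -1.0, 2.2]
finger_gap: 20.8
```

Request:
jog_arm(deltas="0 0 0.2 0 15; 0 0 0.4 0 15; 0 0 0.6 0 15; 0 0 0.8 0 15; 0 0 1 0 15; 0 0 1.2 0 15; 0 0 1.4 0 15; 0 0 1.5 0 15; 0 0 1.5 0 15; 0 0 1.5 0 15")

```text
clock: 14.45
eef_pos: [454.4, -108.9, 133.2]
eef_rot: [3.141, 0.0, 1.571]
wrist_force: [-2.4, -2.3, 11.5]
finger_gap: 20.8
```

```bash
python3 - <<'E'
from h import *
s=manip.read_state(); print({k:np.round(s[k],3) for k in('clock','eef_pos','wrist_force','finger_gap')})
grab('wrist','w7')
a=cv2.resize(cv2.imread('pics/w7.png')[150:290,190:330],None,fx=4,fy=4,interpolation=cv2.INTER_CUBIC)
cv2.imwrite('pics/w7c.png',a)
E
```

```text
{'clock': np.float64(14.45), 'eef_pos': array([ 454.378, -108.894,  133.172]), 'wrist_force': array([-2.449, -2.341, 11.487]), 'finger_gap': np.float64(20.797)}
```

View pics/w7c.png

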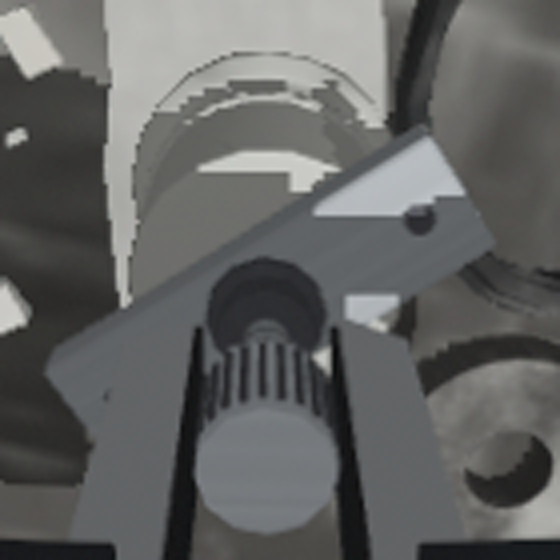

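The force rose to 11.5 N at TCP z 133.2, which puts the rod on the bottom at about 50 mm. Foot B is therefore the full-depth foot. I relieve the push, open the fingers and rise clear.

Request:
jog_arm(deltas="0 0 -0.4 0 15; 0 0 -0.7 0 15; 0 0 -0.7 0 30; 0 0 -0.7 0 50; 0 0 -0.7 0 70; 0 0 -0.7 0 76; 0 0 -0.7 0 76; 0 0 -10 0 76; 0 0 -35 0 76; 0 0 -65 0 76")

```text
clock: 15.75
eef_pos: [453.9, -108.7, 198.6]
eef_rot: [-3.141, -0.0, 1.571]
wrist_force: [0.1, 0.4, 0.8]
finger_gap: 76.3
```

```bash
python3 - <<'E'
from meas import *
s=manip.read_state(); print({k:np.round(s[k],3) for k in('clock','eef_pos','eef_rot','wrist_force','finger_gap')})
grab('wrist','w8');grab('side','s8');grab('top','t8')
print('A bore px? use top/side')
a=cv2.resize(cv2.imread('pics/s8.png')[110:250,200:360],None,fx=4,fy=4,interpolation=cv2.INTER_CUBIC)
cv2.imwrite('pics/s8c.png',a)
E
```

```text
{'clock': np.float64(15.75), 'eef_pos': array([ 453.924, -108.704,  198.575]), 'eef_rot': array([-3.141, -0.   ,  1.571]), 'wrist_force': array([0.107, 0.401, 0.827]), 'finger_gap': np.float64(76.283)}
A bore px? use top/side
```

View pics/w8.png

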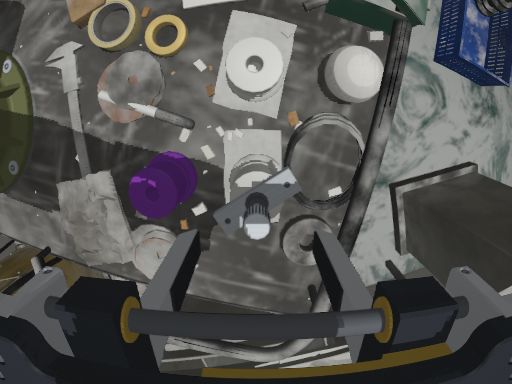

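View pics/s8c.png

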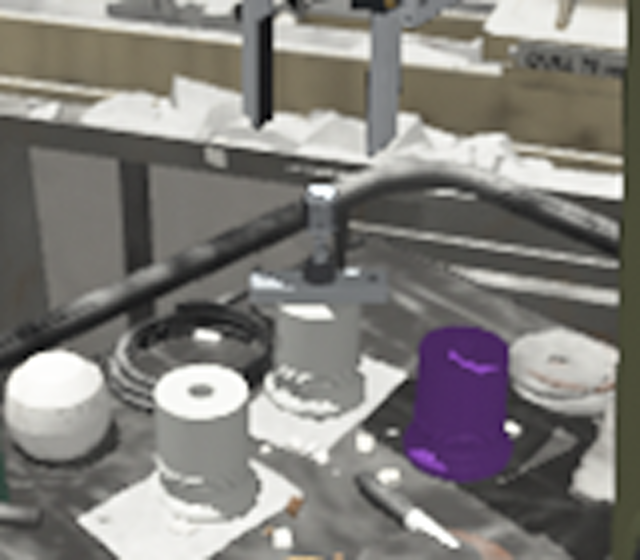

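The gauge stands seated on foot B with the rod down; its knob is at wrist-view (257,225). Foot A's bore is at about (255,65). I measure foot A and the seated gauge.

```bash
python3 - <<'E'
from meas import *
P=np.array([453.924,-108.704,198.575]);r=np.array([-3.141,0,1.571])
im=cv2.imread('pics/w8.png');g=cv2.cvtColor(im,cv2.COLOR_BGR2GRAY)
m=(g[50:80,240:272]<150).astype(np.uint8);cs=cv2.connectedComponentsWithStats(m);k=1+np.argmax(cs[2][1:,4]);c=cs[3][k]+[240,50];print(cs[2][k],c,'A bore',wray(*c,78,P,r))
print('gauge knob',wray(257,228,152,P,r))
for n,t in(('top','t8'),('side','s8')):
    p,W=cloud(n,t)
    m=(abs(W[...,0]-454)<16)&(abs(W[...,1]+110)<16)&(W[...,2]>120)&(W[...,2]<170)
    print(n,'knob top z',np.percentile(W[m][:,2],[50,90,98]).round(1) if m.any() else None,m.sum(),((W[m].min(0)+W[m].max(0))/2).round(1) if m.any() else '')
    m=(abs(W[...,0]-450)<45)&(abs(W[...,1]-22)<45)&(W[...,2]>72)&(W[...,2]<84)
    print('A mid',((W[m].min(0)+W[m].max(0))/2).round(1) if m.any() else '',m.sum())
E
```

```text
[  6   6  18  15 171] [254.84795322  61.93567251] A bore [452.47302729  22.68980637  78.        ]
gauge knob [ 454.53818312 -112.82825248  152.        ]
top knob top z None 0 
A mid [450.4  21.5  77.8] 392
side knob top z [141.8 151.6 152.9] 105 [ 452.  -107.5  136.8]
A mid [449.8  24.5  76.4] 269
```

Request:
jog_arm(deltas="25 -0.5 0 0 80; 60 -1.2 0 0 80; 95 -1.8 0 0 80; 120 -2.4 0 0 80; 131 -2.4 0 0 80; 131 -2.4 15 0 80; 131 -2.4 40 0 80; 131 -2.4 60 0 80; 131 -2.4 70 0 80; 131 -2.4 70 0 80")

```text
clock: 17.15
eef_pos: [451.4, 21.8, 126.7]
eef_rot: [-3.14, 0.0, 1.57]
wrist_force: [-0.5, 1.0, 1.0]
finger_gap: 80.0
```

```bash
python3 - <<'E'
from h import *
s=manip.read_state(); print({k:np.round(s[k],3) for k in('clock','eef_pos','eef_rot','wrist_force','finger_gap')})
grab('wrist','w9');
E
```

```text
{'clock': np.float64(17.15), 'eef_pos': array([451.41 ,  21.76 , 126.745]), 'eef_rot': array([-3.14,  0.  ,  1.57]), 'wrist_force': array([-0.452,  1.039,  1.036]), 'finger_gap': np.float64(79.962)}
```

View pics/w9.png

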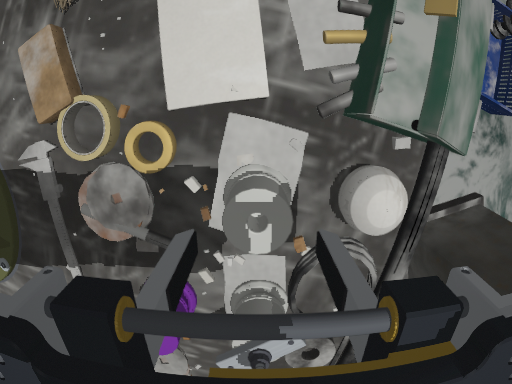

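Foot A's top is centred between the fingers at (257,215), clear of the cap. I descend and grip.

Request:
jog_arm(deltas="0 0 15 0 80; 0 0 35 0 80; 0 0 55 0 80; 0 0 68 0 80; 0 0 73 0 80; 0 0 73 0 65; 0 0 73 0 50; 0 0 73 0 50; 0 0 73 0 50; 0 0 73 0 50", squeeze=35)

```text
clock: 18.45
eef_pos: [452.0, 22.3, 54.9]
eef_rot: [3.141, -0.0, 1.571]
wrist_force: [-0.3, -0.1, 6.1]
finger_gap: 56.0
```

Request:
jog_arm(deltas="0 0 0 0 50; 0 0 0 0 50; 0 0 0 0 50; 0 0 -4 0 50; 0 0 -10 0 50; 0 0 -20 0 50; 0 0 -30 0 50; 0 0 -40 0 50; 0 0 -40 0 50; 0 0 -40 0 50", squeeze=35)

```text
clock: 19.7
eef_pos: [451.5, 22.2, 94.3]
eef_rot: [-3.141, 0.0, 1.571]
wrist_force: [-0.1, 0.0, -3.5]
finger_gap: 56.1
```

```bash
python3 - <<'E'
from meas import *
s=manip.read_state(); print({k:np.round(s[k],3) for k in('clock','eef_pos','eef_rot','wrist_force','finger_gap','moment')})
grab('wrist','w10');grab('side','s10')
a=cv2.resize(cv2.imread('pics/s10.png')[110:310,150:350],None,fx=3,fy=3,interpolation=cv2.INTER_CUBIC)
cv2.imwrite('pics/s10c.png',a)
E
```

```text
{'clock': np.float64(19.7), 'eef_pos': array([451.543,  22.229,  94.297]), 'eef_rot': array([-3.141,  0.   ,  1.571]), 'wrist_force': array([-0.05 ,  0.031, -3.536]), 'finger_gap': np.float64(56.143), 'moment': array([-0.052, -0.023, -0.027])}
```

View pics/s10c.png

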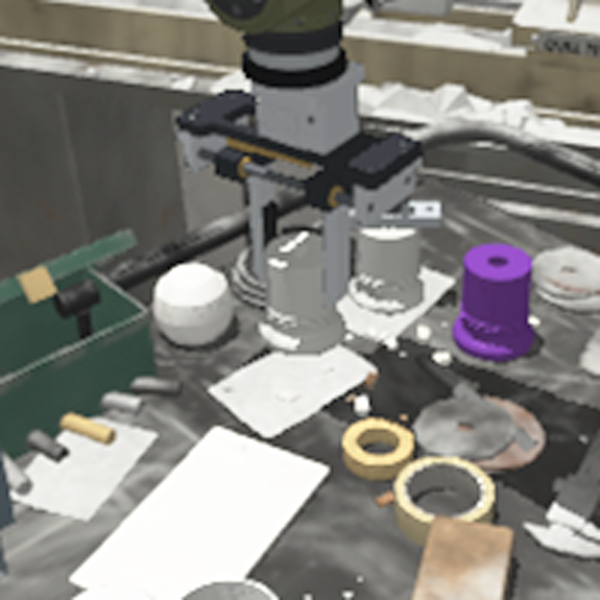

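Foot A is lifted upright with about 3.5 N on the wrist. I check the clearance around the tile before carrying it there.

```bash
python3 - <<'E'
from meas import *
p,W=cloud('top','top0')
def chk(x0,x1,y0,y1,zmin):
    m=(W[...,0]>x0)&(W[...,0]<x1)&(W[...,1]>y0)&(W[...,1]<y1)&(W[...,2]>zmin); return m.sum(), (W[m].min(0).round(),W[m].max(0).round()) if m.any() else ''
print('body',chk(295,505,70,290,25)); print('wide',chk(250,560,70,330,60))
p,W=cloud('side','side0')
print('side body',chk(295,505,70,290,25)); print('wide',chk(250,560,70,330,60))
E
```

```text
body (np.int64(91), (array([295.,  83.,  25.]), array([320., 290.,  79.])))
wide (np.int64(1660), (array([252.,  95.,  60.]), array([560., 330., 166.])))
side body (np.int64(298), (array([295., 108.,  25.]), array([319., 290.,  79.])))
wide (np.int64(1665), (array([252.,  98.,  60.]), array([560., 330., 164.])))
```

Request:
jog_arm(deltas="20 -6 0 0 50; 50 -15 0 0 50; 85 -26 0 0 50; 120 -36 0 0 50; 145 -44 0 0 50; 153 -46.5 0 0 50; 153 -46.5 8 0 50; 153 -46.5 18 0 50; 153 -46.5 26 0 50; 153 -46.5 28 0 50")

```text
clock: 21.05
eef_pos: [405.0, 174.8, 65.7]
eef_rot: [-3.14, 0.0, 1.57]
wrist_force: [0.6, 0.1, -3.4]
finger_gap: 55.6
```

Request:
jog_arm(deltas="0 0 1 0 50; 0 0 2 0 50; 0 0 3 0 50; 0 0 4 0 50; 0 0 4.5 0 50; 0 0 5 0 50; 0 0 5.5 0 50; 0 0 5.5 0 50; 0 0 5.5 0 50; 0 0 5.5 0 50")

```text
clock: 22.3
eef_pos: [405.2, 175.2, 61.0]
eef_rot: [3.142, -0.0, 1.571]
wrist_force: [-0.2, 0.6, -3.3]
finger_gap: 55.6
```

```bash
python3 - <<'E'
from meas import *
s=manip.read_state(); print({k:np.round(s[k],3) for k in('clock','eef_pos','eef_rot','wrist_force','finger_gap')})
grab('side','s11')
a=cv2.resize(cv2.imread('pics/s11.png')[150:350,130:350],None,fx=3,fy=3,interpolation=cv2.INTER_CUBIC)
cv2.imwrite('pics/s11c.png',a)
E
```

```text
{'clock': np.float64(22.3), 'eef_pos': array([405.212, 175.242,  60.978]), 'eef_rot': array([ 3.142, -0.   ,  1.571]), 'wrist_force': array([-0.194,  0.643, -3.346]), 'finger_gap': np.float64(55.57)}
```

View pics/s11c.png

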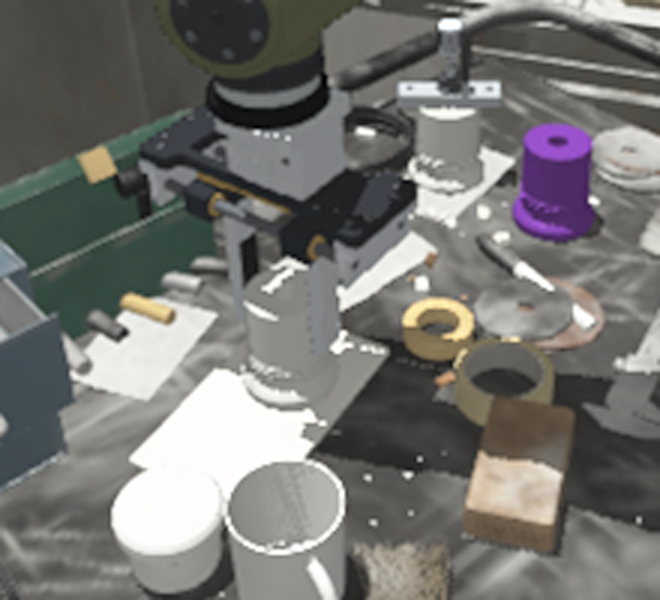

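The foot is just above the tile and still carried. I lower it gently until it takes contact.

Request:
jog_arm(deltas="0 0 0.2 0 50; 0 0 0.4 0 50; 0 0 0.6 0 50; 0 0 0.8 0 50; 0 0 1 0 50; 0 0 1.2 0 50; 0 0 1.4 0 50; 0 0 1.4 0 50; 0 0 1.4 0 50; 0 0 1.4 0 50")

```text
clock: 23.6
eef_pos: [405.2, 175.3, 60.8]
eef_rot: [3.141, -0.0, 1.571]
wrist_force: [-11.2, -3.7, 23.8]
finger_gap: 55.8
```

Contact at +24 N, so the foot is on the tile. I back off slightly, open, and rise.

Request:
jog_arm(deltas="0 0 -0.6 0 50; 0 0 -1 0 50; 0 0 -1 0 60; 0 0 -1 0 70; 0 0 -1 0 78; 0 0 -1 0 78; 0 0 -10 0 78; 0 0 -35 0 78; 0 0 -65 0 78; 0 0 -100 0 78")

```text
clock: 24.85
eef_pos: [405.0, 175.2, 160.9]
eef_rot: [-3.141, 0.0, 1.571]
wrist_force: [1.5, -0.3, -0.7]
finger_gap: 77.8
```

Request:
jog_arm(deltas="0 0 -40 0 78; -40 -20 -60 0 78; -80 -40 -60 0 78; -100 -60 -60 0 78; -100 -80 -60 0 78; -100 -80 -60 0 78; -100 -80 -60 0 78; -100 -80 -60 0 78; -100 -80 -60 0 78; -100 -80 -60 0 78")

```text
clock: 26.1
eef_pos: [325.3, 75.3, 219.5]
eef_rot: [-3.141, 0.0, 1.571]
wrist_force: [-0.0, 0.2, -0.2]
finger_gap: 78.0
```

```bash
python3 - <<'E'
from meas import *
s=manip.read_state(); print({k:np.round(s[k],3) for k in('clock','eef_pos','eef_rot','wrist_force','finger_gap')})
grab('side','s12');grab('top','t12');grab('wrist','w12')
a=cv2.resize(cv2.imread('pics/s12.png')[130:330,150:350],None,fx=3,fy=3,interpolation=cv2.INTER_CUBIC)
cv2.imwrite('pics/s12c.png',a)
for n,t in(('top','t12'),('side','s12')):
    p,W=cloud(n,t)
    m=(abs(W[...,0]-405)<45)&(abs(W[...,1]-175)<45)&(W[...,2]>76)&(W[...,2]<92)
    if m.any():
        P=W[m];A=np.c_[P[:,:2],np.ones(len(P))];q=np.linalg.lstsq(A,P[:,2],rcond=None)[0]
        print(n,'A mid',((P.min(0)+P.max(0))/2).round(1),np.median(P[:,2]),'tilt',q[:2].round(3))
    m=(abs(W[...,0]-454)<16)&(abs(W[...,1]+110)<16)&(W[...,2]>125)&(W[...,2]<170)
    print(n,'knob z',np.percentile(W[m][:,2],[50,98]).round(1) if m.any() else None,((W[m].min(0)+W[m].max(0))/2).round(1) if m.any() else '')
E
```

```text
{'clock': np.float64(26.1), 'eef_pos': array([325.296,  75.285, 219.452]), 'eef_rot': array([-3.141,  0.   ,  1.571]), 'wrist_force': array([-0.03 ,  0.226, -0.18 ]), 'finger_gap': np.float64(77.979)}
top A mid [403.6 174.5  81.4] 82.97241589538267 tilt [ 0.001 -0.004]
top knob z [151.  152.9] [ 453.  -111.1  140.6]
side A mid [403.8 176.3  81.2] 83.47826812208817 tilt [ 0.021 -0.028]
side knob z [142.5 152.1] [ 452.3 -108.   138.9]
```

View pics/s12c.png

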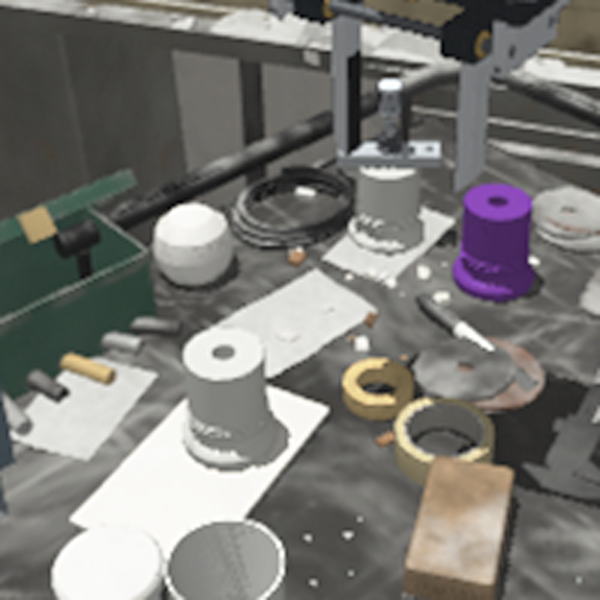

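View pics/t12.png

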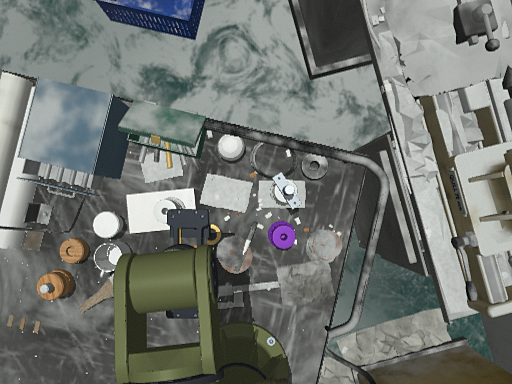

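View pics/w12.png

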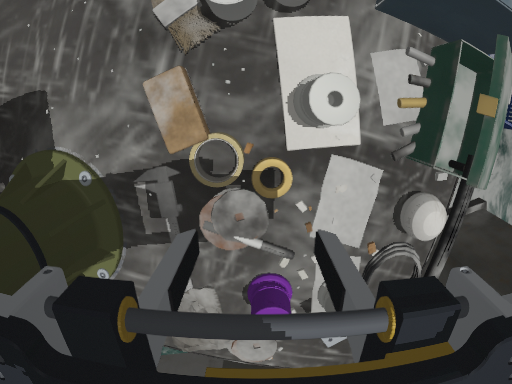

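Foot A stands upright on the tile, in the top view at (168,210). The gauge is on foot B at (286,190), and the cap and ring haven't moved. Last check is the gauge's centring on foot B.

```bash
python3 - <<'E'
from meas import *
im=cv2.imread('pics/t12.png')[165:215,255:320];cv2.imwrite('pics/t12c.png',cv2.resize(im,None,fx=10,fy=10,interpolation=cv2.INTER_CUBIC))
p,W=cloud('top','t12'); near=(abs(W[...,0]-453)<50)&(abs(W[...,1]+110)<50)
m=near&(W[...,2]>86)&(W[...,2]<96); P=W[m]; r=cv2.minAreaRect(P[:,:2].astype(np.float32)); print('base',np.round(r[0],1),np.round(r[1],1),round(r[2]),m.sum(),np.median(P[:,2]))
A=np.c_[P[:,:2],np.ones(len(P))];print('tilt',np.linalg.lstsq(A,P[:,2],rcond=None)[0][:2].round(3))
m=near&(W[...,2]>145); pts=np.argwhere(m)[:,::-1]; print('knob',ray('top',*pts.mean(0),152.),m.sum())
m=near&(W[...,2]>73)&(W[...,2]<82); P=W[m]; c,rad=circ(P[:,:2]);print('foot top',c.round(1),rad,m.sum())
p0,W0=cloud('top','top0'); 
for nm,x,y in(('cap',557,23),('ring',515,-190)):
    for w in(W0,W):
        m=(np.hypot(w[...,0]-x,w[...,1]-y)<50)&(w[...,2]>10)&(w[...,2]<62 if nm=='cap' else w[...,2]<22); print(nm,np.median(w[m],0).round(1),m.sum())
E
```

```text
base [ 452.8 -111.4] [87.8 26.1] 33 347 89.80730138682588
tilt [-0.009  0.007]
knob [ 452.50952336 -110.95079845  152.        ] 77
foot top [ 457.8 -105.8] 32.576351165771484 166
cap [561.6  22.8  50.1] 604
cap [561.8  23.2  50.1] 604
ring [ 518.  -185.3   17.2] 481
ring [ 517.9 -185.5   17.3] 478
```

View pics/t12c.png

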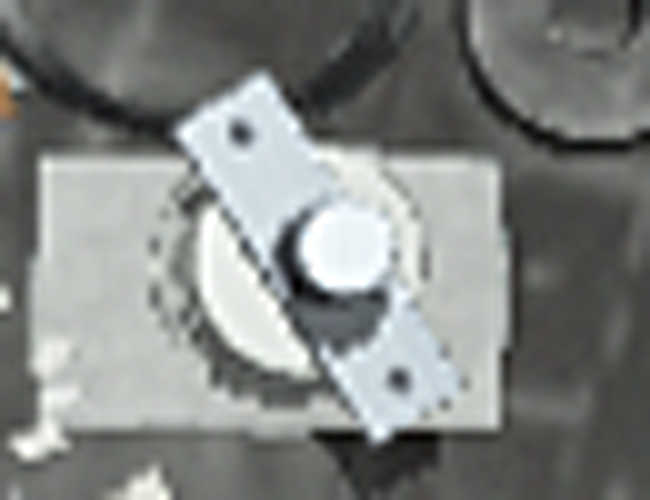

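Gauge base and knob are at (452.7, -111.2) against foot B's bore at (452.6, -109.6), so about 1.6 mm off centre. The base is level, and the knob top at about 152 mm corresponds to about 50 mm travel. The robot is clear, so I sign off.

```bash
python3 -c "
from cell import workorder; print(workorder.sign_off())"
```

```text
the job is handed in; nothing more can be done
None
```

The foot nearer the gauge's starting place (top image about (285,192), world about (453, -110)) is the full-depth one. The gauge is seated on it with the rod on the bottom. The other foot stands on the white tile. I handed the job in at about 26 s, and no verdict is reported.

- **Depth test:** the rod slid at its normal friction past 34 mm. It bottomed at about 50 mm with 11.5 N on the wrist, and I then released it there. I did not gauge the other foot; that it is the short one follows from the task text.
- **Gauge at the end:** the base is level and about 1.6 mm off the bore axis. The knob top at about 152 mm matches roughly 50 mm of travel.
- **Short foot:** it stands at about (404, 175), around 28 mm from the tile's centre. The top camera shows it level with its top at about 83–84 mm. Setting it down peaked at about 24 N on the wrist before I backed off.
- **Bystanders:** the cap and dark ring are unmoved to within 0.5 mm. I did not go near the purple look-alike.
- **Checks that disagreed:**
  - The cameras differ from each other by 1–3 mm.
  - The side camera's tilt figure for the short foot, about 0.03 rad, comes from sparse data; the top camera gave about 0.004.
  - The last circle fit to the good foot's half-hidden top was unusable (radius 32.6 mm instead of 28), so the centring figure uses that foot's position from before the gauge was put on.

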